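# Swing the swivel hook into its notch and hang up the milk dipper

### The job

Swing the swivel hook on its post round towards the glass coaster, gently, until you feel it drop into its notch, and then hang the milk dipper on it by its eye so that it hangs free over the coaster. Do not force the hook or bang the dipper against it, and leave everything else on the shelf, the coaster included, where it is.

Things in the scene. Friction and masses are not known exactly. Their poses are not given: they have to be found in the camera images.
- stand: Swivel-hook stand screwed to the shelf: 76 mm flange (6 mm thick), 18 mm upright post. Origin: centre of the flange's underside, on the shelf; z is the swivel axis. Its front is -x.
- hook: Stainless swivel hook on the post's top: round sleeve with one 8 mm round arm, free to turn all round the upright axis (well under 1 N at the arm). Origin: on that axis, level with the arm's axis. The arm points along the hook's own -x: straight to 78 mm out, a 4 mm deep dip to 97 mm, then an upturned tip ending 114 mm out, 10 mm above the arm's axis. As found, the axis is 216 mm above the shelf.
- skirt (a point): Middle of the sleeve's skirt (55 mm across, from 18 to 46 mm below the arm's axis; the sleeve's top is 17 mm above it). Hidden inside, a 7 mm key rides by the hook's weight (about 260 g) on a crown with one straight-sided 10 mm notch. Brought slowly over it (arm under 50 mm/s) the hook drops 6 mm and is home: it turns no more (4 degrees of play) unless lifted.
- saddle (a point): Where things hang: top of the arm in the middle of the dip, 91 mm from the swivel axis, level with the hook's origin: 216 mm above the shelf as found, 210 mm when home. Axes as the hook's. When home it lies only roughly over the coaster: the notch's heading is within 0.35 rad of the stand's front (-x), cannot be seen and has to be felt.
- dipper: Stainless milk dipper standing upright: cup 50 mm across and 45 mm tall; a tall strap handle (12 x 3 mm) rises from the cup's +x side and leans in to an eye plate over the cup's centre; 155 mm tall in all, about 110 g. Origin: centre of the cup's underside, z up.
- eye (a point): Centre of the hole in the dipper's eye plate, 134 mm above the cup's underside. Plate: 34 mm wide (along the dipper's y), 6 mm thick (along x), 40 mm tall. Hole: 16 mm wide, 26 mm tall, 8 mm of metal above it, 6 mm below. The hook's arm goes through along x, either way round; the two side edges can be pinched from above.
- coaster: Round glass coaster, 100 mm across, 8 mm thick, lying in front of the stand. Origin: centre of its underside.
- jug: white ceramic milk jug, 100 mm tall, 80 mm across, empty; bystander (origin: centre of the underside)
- mug: stainless mug with hinged flip lid, 112 mm tall, 80 mm across; bystander (origin: centre of the underside)
- spoon: wooden spoon lying flat, 240 mm long, about 20 mm high; bystander (origin: centre of the underside)
- tin: round aluminium tea tin, 95 mm tall, 72 mm across; bystander (origin: centre of the underside)
- cup: white ceramic tea cup, 65 mm tall, 80 mm across; bystander (origin: centre of the underside)
Not all that is in view belongs to the job. What is shaped like the stand but green is not meant.

How it is judged:
By the outcome, as a careful person would: the job done as asked, in the order asked, and still so for the second after the job is handed in, with the robot touching nothing.
It also fails if it takes over 69 s, if anything falls off the work surface, if the arm or the gripper's body presses on something with over 40 N, if the wrist force passes 120 N, or if a joint passes its speed limit or range.

### The arm

A 6-joint arm with a two-finger parallel gripper is mounted at the origin on the work surface. World frame = base frame: x ahead of the robot, y to its left, z up, the work surface at z = 0. Lengths are in mm, angles in degrees, forces in N, time in s.
With the tool pointing down it reaches from about 300 to 850 mm from the base axis. Payload 4.2 kg.
Tool frame: the origin (TCP) lies at the very end of the fingers, on their centre line; the grasp point (between the pads) lies 19 mm behind it (env.grasp_offset is the distance from the TCP to the grasp point, in mm); z points along the fingers, y is the line along which they close (so a half turn about z gives the same grasp; the last joint's range is limited). The gripper opens to 91 mm and grips with 3 to 60 N. Pads are 32 mm wide; open, the fingers measure 118 mm over their backs; the gripper's body (76 mm by 178 mm) begins 60 mm behind the grasp point.
Start: joints at [74.656, 18.312, 89.639, -0, 72.044, -1.146], TCP at [141.033, 557.452, 213.976] pointing down, gripper open.
Joint ranges: [-177.97, 177.97], [-48.28, 115.42], [12.27, 149.76], [-77.06, 257.06], [2.81, 150.46], [-146.56, 146.56]. Speed limits (degrees/s): [147.25, 147.25, 180, 180, 180, 180].

### API

Orientations are given as [roll, pitch, yaw] about the fixed x, y, z axes, in that order (R = Rz(yaw) Ry(pitch) Rx(roll)).
In Python, from workcell import env gives the robot as it stands. The module is installed in compiled form; this text tells all that it offers.
- The arm moves only by the tool send_rows, never from a script. Its argument "motion" is a list of rows, each an object of numbers: "tx", "ty", "tz": the shift along the tool's x, y, z in units of 500 mm (1.0 is 500 mm); "rx", "ry", "rz": the turn, a rotation vector about the tool's x, y, z in units of 30 degrees (1.0 is 30 degrees); "gripper": the closure, from -1 (fully open) to 1 (shut). In form: [{"tx": .., "ty": .., "tz": .., "rx": .., "ry": .., "rz": .., "gripper": ..}, ...]. A call has 1 to 12 rows; each row shifts and turns the commanded pose from where the row before left it, along the tool's axes as they then stand; what a row does not reach is not made up. A row lasts 1/8 s, in which the tool goes at most 62.5 mm and 10.7 degrees, less where a joint would pass 70% of its speed; a pose out of reach is approached as far as the arm can. A call with a number of a shift or a turn outside -1 to 1 is refused whole. A call with a gripper value outside its range is refused whole. The fingers move at their own pace and stop on an object; "grip_force" is the grip in N (left out, the last holds). Time passes only in rows, so rows that do not move let the fingers close. It gives the time, the measured TCP pose, the force, the opening and the grip force at its end, in the units of the state.
- env.state(): the state, without advancing time (a new reading comes with each control period).
- env.grab_frame(name): name is "scene" or "top"; returns a dict with "frame" (420x560x3 uint8, red, green, blue), "vertical_fov" (degrees; the focal length in pixels is half the picture's height over the tangent of half this angle, whatever the lens; pixels are square), "cx", "cy" (the principal point, pixels), "rvec" (rotation vector, rad) and "tvec" (3), from world to camera coordinates, as OpenCV has them. Camera axes: x right, y down, z forward; pixel columns grow to the right and rows downward; lengths in mm; the calibration is good to about 2 mm. A picture is of the moment at which its call begins. There is no depth.
- env.job_done(): hands the job in; it is judged then, once.
The state is a dict: "time_s": time; "qpos": joint angles; "qvel": joint speeds; "effort": joint torques, N m; "ee_pos": TCP position; "ee_rot": TCP orientation; "force": force on the tool from outside, world axes, zero at the start; "torque": the same for the moment, N m; "gripper_width": finger opening in mm; "gripper_force": force on a finger pad.
Only numpy, scipy, OpenCV 4.12 (cv2) and the standard library are available. Lean on these libraries where they do the work, as an engineer would, in place of code of your own. Each camera call takes 0.05 s, during which the arm holds its last target. There are 200 camera calls.

## Working session

There is one attempt and no reset: what is moved stays moved. The work goes in short steps, Python scripts to look and compute and a tool call to move; the robot and the scene stay as the last step left them, time stands still between calls to the robot, and variables do not carry over. Pictures are saved under pics/ and viewed, at most 10 in all, crops included, and the job is handed in when it is done.

Besides the shell and the picture viewer there is one more tool, called in YAML: its name, and indented under it one key for each argument. send_rows: Moves the arm, as the interface text tells. Shifts and turns lie within -1 to 1; 1 stands for 500 mm of shift or 30 degrees of turn. Its arguments: {"type":"object","properties":{"motion":{"type":"array"},"grip_force":{"type":"number"}},"required":["motion"]}

```bash
mkdir -p pics
cat > h.py <<'E'
import numpy as np, cv2
from workcell import env
def cam(n):
    d=env.grab_frame(n); f=d["frame"].shape[0]/2/np.tan(np.radians(d["vertical_fov"]/2))
    d["K"]=np.array([[f,0,d["cx"]],[0,f,d["cy"]],[0,0,1]]); d["R"]=cv2.Rodrigues(np.array(d["rvec"],float))[0]; d["t"]=np.array(d["tvec"],float).ravel(); return d
def ray(d,u,v):
    r=d["R"].T@np.linalg.inv(d["K"])@np.array([u,v,1.]); return -d["R"].T@d["t"], r/np.linalg.norm(r)
def onz(d,u,v,z):
    c,r=ray(d,u,v); return c+r*(z-c[2])/r[2]
def tri(d1,p1,d2,p2):
    c1,r1=ray(d1,*p1);c2,r2=ray(d2,*p2)
    s=np.linalg.lstsq(np.array([r1,-r2]).T,c2-c1,rcond=None)[0]
    a,b=c1+r1*s[0],c2+r2*s[1]; return (a+b)/2,np.linalg.norm(a-b)
def proj(d,p):
    q=d["K"]@(d["R"]@np.asarray(p,float)+d["t"]); return q[:2]/q[2]
def save(d,name,box=None,k=1):
    im=d["frame"][...,::-1]
    if box: im=im[box[1]:box[3],box[0]:box[2]]
    cv2.imwrite("pics/"+name,cv2.resize(im,None,fx=k,fy=k,interpolation=cv2.INTER_CUBIC))
E
python3 - <<'E'
from h import *
for n in("scene","top"):
    d=cam(n); save(d,n+"0.png",None,1.4); print(n,d["vertical_fov"],d["cx"],d["cy"],ray(d,280,210))
s=env.state();print(s)
E
```

```text
scene 55.850560927018854 276.61749892340526 201.78008350716615 (array([ 893.67028569, -413.99020954, 1125.52462556]), array([-0.27978584,  0.39677434, -0.87423682]))
top 52.394621779764684 285.8101046567448 209.69100046801944 (array([ 378.18167113,   55.21135844, 1385.87465289]), array([ 1.39792100e-01, -2.92762457e-04, -9.90180834e-01]))
{'time_s': 0.1, 'qpos': array([ 7.46576155e+01,  1.83490204e+01,  8.97005164e+01, -9.43418209e-04,
        7.20429692e+01, -1.14720923e+00]), 'qvel': array([-0.00139051, -0.01140206, -0.15739138,  0.02029598,  0.02808585,
        0.03121909]), 'effort': array([-5.57811945e-04, -4.13328552e+01, -2.32509470e+01,  7.28065870e-02,
        4.21718939e-02, -3.99474698e-05]), 'ee_pos': array([140.90147076, 557.00028337, 213.18644167]), 'ee_rot': array([-1.79907495e+02, -9.55273058e-04,  1.65805116e+02]), 'force': array([-0.50908817,  1.17721931, -0.35273905]), 'torque': array([ 0.03885277, -0.08098504,  0.03536243]), 'gripper_force': 0.0, 'gripper_width': 91.30660508324006}
```

View pics/scene0.png

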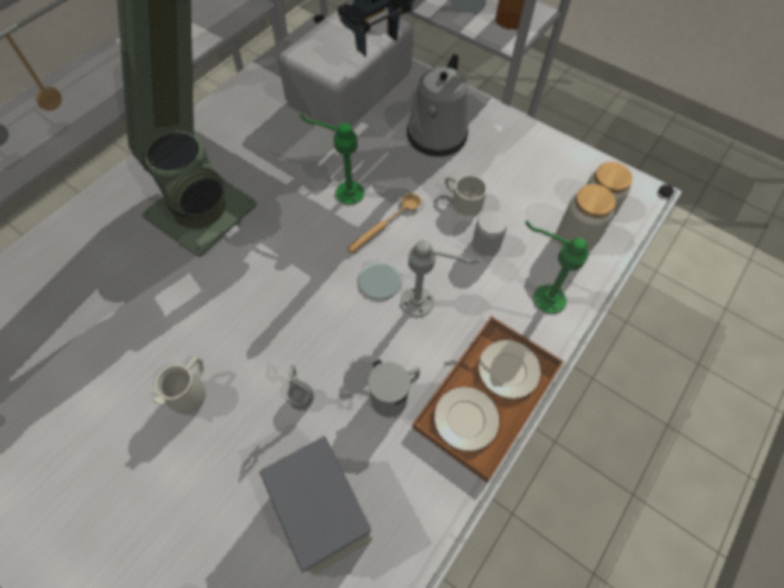

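View pics/top0.png

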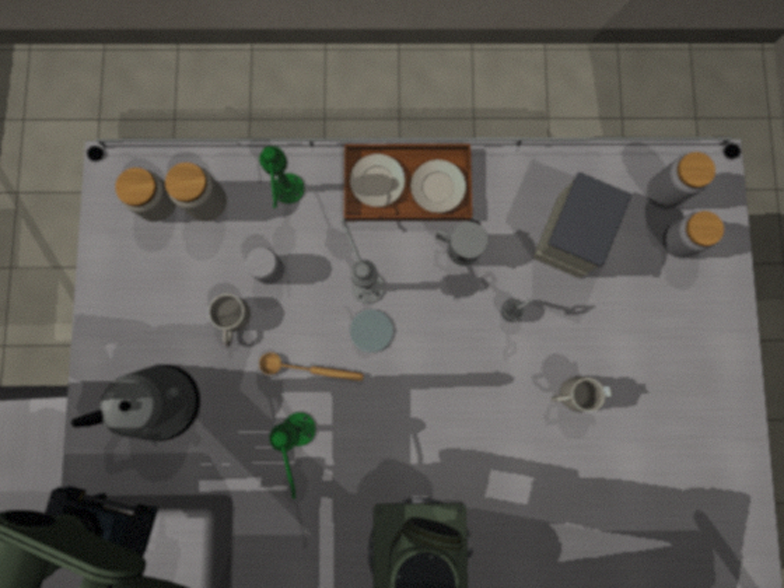

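Run:
```python
from h import *
s=cam("scene");t=cam("top")
def crop(d,x,y,w=100,h=75,k=4):
    im=d["frame"][y:y+h,x:x+w,::-1]; im=cv2.resize(im,None,fx=k,fy=k,interpolation=cv2.INTER_CUBIC)
    for i in range(0,w,10): cv2.putText(im,str(x+i),(i*k,8),0,.28,(0,0,255),1); cv2.line(im,(i*k,10),(i*k,14),(0,0,255),1)
    for j in range(0,h,10): cv2.putText(im,str(y+j),(0,j*k+4),0,.28,(0,0,255),1)
    return im
cv2.imwrite("pics/c1.png",np.vstack([np.hstack([crop(s,255,160),crop(t,215,140)]),np.hstack([crop(s,165,250),crop(t,335,185)])]))
```

```text
(no output)
```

View pics/c1.png

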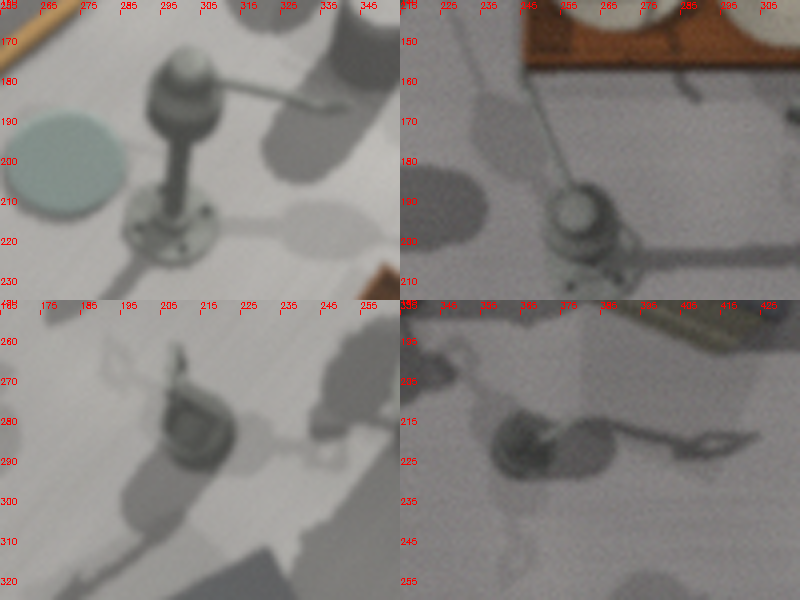

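Run:
```python
from h import *
np.set_printoptions(precision=1,suppress=True)
s=cam("scene");t=cam("top")
print("flange",onz(s,298,216,4),onz(t,264,205,4))
print("sleeve top",tri(s,(302,174),t,(258,192)), onz(s,302,174,233),onz(t,258,192,233))
print("tip",tri(s,(341,187),t,(245.5,158)),onz(s,341,187,226),onz(t,245.5,158,226))
print("coaster",onz(s,271,201,6),onz(t,265,235,6))
b=onz(s,213,283,22);print("cup",b,onz(t,366,221,30))
for z in(0,45,114,134,155): print(z,proj(s,[*b[:2],z]),proj(t,[*b[:2],z]))
for n,p in dict(spoon=(205,265,258,265),jug=(415,280),mug=(334,173),tin=(188,189),tcup=(163,223)).items(): print(n,onz(t,*p[:2],80))
print(onz(t,345,120,0),onz(t,247,157,0))
```

```text
flange [594. 112.   4.] [590.1 107.1   4. ]
sleeve top (array([590.5, 114.7, 236.8]), np.float64(0.08412826422589866)) [589.2 117.  233. ] [591.2 114.9 233. ]
tip (array([692.2, 151.9, 220. ]), np.float64(3.852466299895672)) [694.8 149.7 226. ] [689.1 150.1 226. ]
coaster [491.8 103.5   6. ] [491.6 103.9   6. ]
cup [ 529.3 -222.    22. ] [ 532.2 -220.5   30. ]
0 [214.  285.5] [364.7 222.9]
45 [211.9 280.3] [367.4 221.3]
114 [208.4 271.8] [372.1 218.7]
134 [207.3 269.1] [373.5 217.9]
155 [206.1 266.2] [375.1 217.1]
spoon [395.9 282.9  80. ]
jug [ 345.5 -353.    80. ]
mug [ 678.5 -115.1   80. ]
tin [630.2 339.8  80. ]
tcup [524.7 413.7  80. ]
[ 880.2 -167.3    0. ] [753.  163.6   0. ]
```

The stand to use is the silver one, scene px (299,190). The green ones at scene px (248,110) and (405,195) are ruled out, as is anything else hook-like. The crop shows its arm pointing about 20° from +x, with the tip at scene (341,187) and top (245,158). The dipper is at scene (213,283) and top (366,221).

I'll push the arm counter-clockwise with the closed fingers.

send_rows:
  motion:
    - {"tz": -0.09,"rz": -0.237,"gripper": 1}
    - {"tz": -0.09,"rz": -0.237,"gripper": 1}
    - {"tx": -0.09,"ty": -0.08,"gripper": 1}
    - {"tx": -0.09,"ty": -0.08,"gripper": 1}
    - {"tx": -0.09,"ty": -0.08,"gripper": 1}
    - {"tx": -0.09,"ty": -0.08,"gripper": 1}
    - {"tx": -0.09,"ty": -0.08,"gripper": 1}
    - {"tx": -0.09,"ty": -0.08,"gripper": 1}
    - {"tx": -0.09,"ty": -0.08,"gripper": 1}
    - {"tx": -0.09,"ty": -0.08,"gripper": 1}
    - {"tx": -0.09,"ty": -0.08,"gripper": 1}
    - {"tx": -0.09,"ty": -0.08,"gripper": 1}

```text
invalid input at $.motion[0]: expected keys tx, ty, tz, rx, ry, rz, gripper
```

send_rows:
  motion:
    - {"tx": 0,"ty": 0,"tz": -0.09,"rx": 0,"ry": 0,"rz": -0.237,"gripper": 1}
    - {"tx": 0,"ty": 0,"tz": -0.09,"rx": 0,"ry": 0,"rz": -0.237,"gripper": 1}
    - {"tx": -0.09,"ty": -0.08,"tz": 0,"rx": 0,"ry": 0,"rz": 0,"gripper": 1}
    - {"tx": -0.09,"ty": -0.08,"tz": 0,"rx": 0,"ry": 0,"rz": 0,"gripper": 1}
    - {"tx": -0.09,"ty": -0.08,"tz": 0,"rx": 0,"ry": 0,"rz": 0,"gripper": 1}
    - {"tx": -0.09,"ty": -0.08,"tz": 0,"rx": 0,"ry": 0,"rz": 0,"gripper": 1}
    - {"tx": -0.09,"ty": -0.08,"tz": 0,"rx": 0,"ry": 0,"rz": 0,"gripper": 1}
    - {"tx": -0.09,"ty": -0.08,"tz": 0,"rx": 0,"ry": 0,"rz": 0,"gripper": 1}
    - {"tx": -0.09,"ty": -0.08,"tz": 0,"rx": 0,"ry": 0,"rz": 0,"gripper": 1}
    - {"tx": -0.09,"ty": -0.08,"tz": 0,"rx": 0,"ry": 0,"rz": 0,"gripper": 1}
    - {"tx": -0.09,"ty": -0.08,"tz": 0,"rx": 0,"ry": 0,"rz": 0,"gripper": 1}
    - {"tx": -0.09,"ty": -0.08,"tz": 0,"rx": 0,"ry": 0,"rz": 0,"gripper": 1}

```text
time_s: 1.8
ee_pos: [592.5, 156.1, 304.0]
ee_rot: [180.0, 0.0, -180.0]
force: [0.4, 1.1, -0.7]
gripper_width: 0.2
gripper_force: 0.0
```

send_rows:
  motion:
    - {"tx": -0.084,"ty": -0.056,"tz": 0,"rx": 0,"ry": 0,"rz": 0,"gripper": 1}
    - {"tx": -0.084,"ty": -0.056,"tz": 0,"rx": 0,"ry": 0,"rz": 0,"gripper": 1}
    - {"tx": 0,"ty": 0,"tz": 0,"rx": 0,"ry": 0,"rz": 0,"gripper": 1}
    - {"tx": 0,"ty": 0,"tz": 0.1,"rx": 0,"ry": 0,"rz": 0,"gripper": 1}
    - {"tx": 0,"ty": 0,"tz": 0.1,"rx": 0,"ry": 0,"rz": 0,"gripper": 1}
    - {"tx": 0,"ty": 0,"tz": 0,"rx": 0,"ry": 0,"rz": 0,"gripper": 1}

```text
time_s: 2.55
ee_pos: [671.9, 102.0, 199.8]
ee_rot: [-179.9, -0.6, -179.9]
force: [0.2, 0.4, 0.4]
gripper_width: 0.4
gripper_force: 0.0
```

Run:
```python
from h import *
np.set_printoptions(precision=3,suppress=True)
s=cam("scene");t=cam("top")
a=cv2.resize(s["frame"][130:240,240:380,::-1],None,fx=4,fy=4); b=cv2.resize(t["frame"][130:240,190:250,::-1],None,fx=4,fy=4)
cv2.imwrite("pics/c2.png",np.hstack([a,b]))
# plan: TCP points for arc: arm heading th, contact radius ~75, finger lags by ~21 mm
c=np.array([591,114]);r=78
print(env.state()["ee_pos"])
for th in range(-8,146,12):
    p=c+r*np.array([np.cos(np.radians(th)),np.sin(np.radians(th))]); print(th,p.round(0))
```

```text
[675.54  102.267 205.651]
-8 [668. 103.]
4 [669. 119.]
16 [666. 135.]
28 [660. 151.]
40 [651. 164.]
52 [639. 175.]
64 [625. 184.]
76 [610. 190.]
88 [594. 192.]
100 [577. 191.]
112 [562. 186.]
124 [547. 179.]
136 [535. 168.]
```

View pics/c2.png

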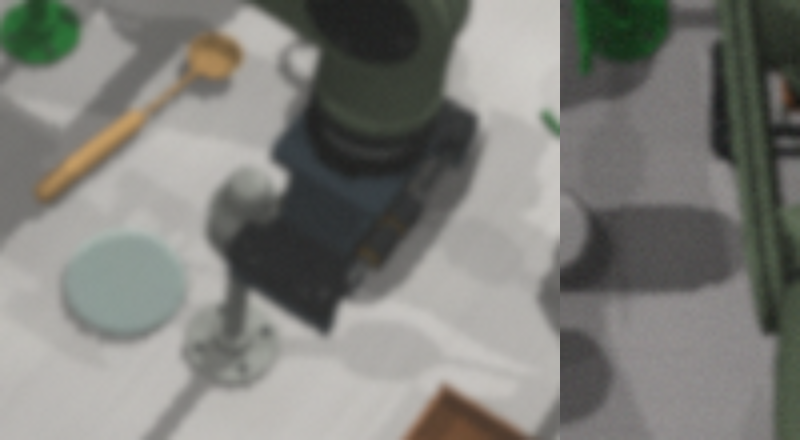

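Scene crop: the closed fingers stand beside the arm on its -y side at crop (330,330), clear of the sleeve at crop (240,210). The sweep can start.

send_rows:
  motion:
    - {"tx": 0.002,"ty": 0.014,"tz": 0.008,"rx": 0,"ry": 0,"rz": 0,"gripper": 1}
    - {"tx": 0.003,"ty": 0.012,"tz": 0,"rx": 0,"ry": 0,"rz": 0,"gripper": 1}
    - {"tx": 0.003,"ty": 0.014,"tz": 0,"rx": 0,"ry": 0,"rz": 0,"gripper": 1}
    - {"tx": 0.005,"ty": 0.017,"tz": 0,"rx": 0,"ry": 0,"rz": 0,"gripper": 1}
    - {"tx": 0.008,"ty": 0.018,"tz": 0,"rx": 0,"ry": 0,"rz": 0,"gripper": 1}
    - {"tx": 0.01,"ty": 0.017,"tz": 0,"rx": 0,"ry": 0,"rz": 0,"gripper": 1}
    - {"tx": 0.012,"ty": 0.016,"tz": 0,"rx": 0,"ry": 0,"rz": 0,"gripper": 1}
    - {"tx": 0.014,"ty": 0.014,"tz": 0,"rx": 0,"ry": 0,"rz": 0,"gripper": 1}
    - {"tx": 0.016,"ty": 0.012,"tz": 0,"rx": 0,"ry": 0,"rz": 0,"gripper": 1}
    - {"tx": 0.017,"ty": 0.01,"tz": 0,"rx": 0,"ry": 0,"rz": 0,"gripper": 1}
    - {"tx": 0.018,"ty": 0.008,"tz": 0,"rx": 0,"ry": 0,"rz": 0,"gripper": 1}

```text
time_s: 4.03
ee_pos: [620.6, 178.0, 200.0]
ee_rot: [180.0, 0.0, -180.0]
force: [0.4, -0.3, -0.8]
gripper_width: 0.7
gripper_force: 0.3
```

Run:
```python
from h import *
s=cam("scene")
cv2.imwrite("pics/c3.png",cv2.resize(s["frame"][110:230,230:370,::-1],None,fx=4,fy=4,interpolation=cv2.INTER_CUBIC))
```

```text
(no output)
```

View pics/c3.png

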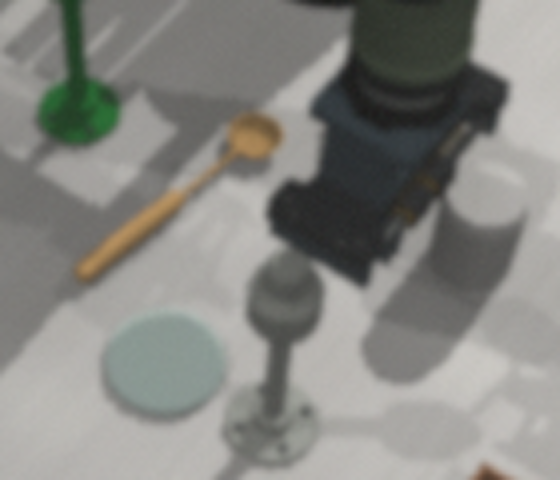

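The fingers have the arm behind them, out of sight; the sleeve is at crop (285,290) and the force is near zero. I'll continue and slow down.

send_rows:
  motion:
    - {"tx": 0.0167,"ty": 0.0072,"tz": 0,"rx": 0,"ry": 0,"rz": 0,"gripper": 1}
    - {"tx": 0.0175,"ty": 0.005,"tz": 0,"rx": 0,"ry": 0,"rz": 0,"gripper": 1}
    - {"tx": 0.018,"ty": 0.003,"tz": 0,"rx": 0,"ry": 0,"rz": 0,"gripper": 1}
    - {"tx": 0.018,"ty": 0.0,"tz": 0,"rx": 0,"ry": 0,"rz": 0,"gripper": 1}
    - {"tx": 0.016,"ty": -0.002,"tz": 0,"rx": 0,"ry": 0,"rz": 0,"gripper": 1}
    - {"tx": 0.012,"ty": -0.003,"tz": 0,"rx": 0,"ry": 0,"rz": 0,"gripper": 1}
    - {"tx": 0.0095,"ty": -0.003,"tz": 0,"rx": 0,"ry": 0,"rz": 0,"gripper": 1}
    - {"tx": 0.0093,"ty": -0.0037,"tz": 0,"rx": 0,"ry": 0,"rz": 0,"gripper": 1}
    - {"tx": 0.008,"ty": -0.004,"tz": 0,"rx": 0,"ry": 0,"rz": 0,"gripper": 1}
    - {"tx": 0.007,"ty": -0.004,"tz": 0,"rx": 0,"ry": 0,"rz": 0,"gripper": 1}

```text
time_s: 5.32
ee_pos: [555.0, 175.2, 199.9]
ee_rot: [180.0, 0.0, -180.0]
force: [1.0, -0.5, -0.9]
gripper_width: 0.4
gripper_force: 0.3
```

Run:
```python
from h import *
s=cam("scene");t=cam("top");print(env.state()["ee_pos"],env.state()["force"])
a=cv2.resize(s["frame"][130:230,240:340,::-1],None,fx=4,fy=4,interpolation=cv2.INTER_CUBIC)
b=cv2.resize(t["frame"][170:270,215:315,::-1],None,fx=4,fy=4,interpolation=cv2.INTER_CUBIC)
cv2.imwrite("pics/c4.png",np.hstack([a,b]))
```

```text
[554.73608471 175.16826141 199.95128273] [-0.02478475  0.41579094  0.84898676]
```

View pics/c4.png

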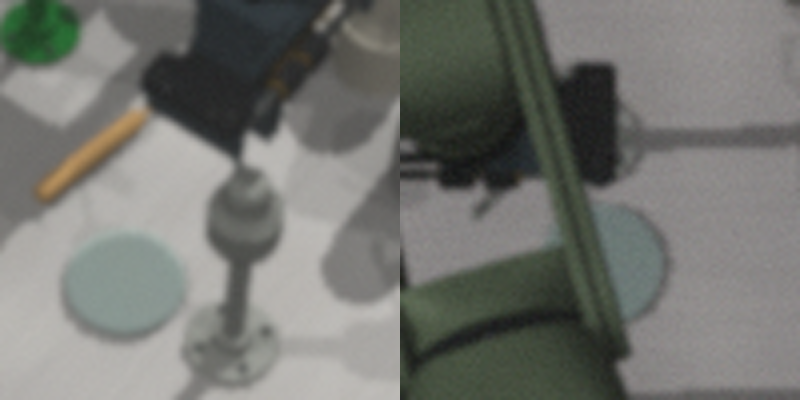

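Top crop: the arm's tip shows at crop (485,205), so its heading is about 139°, as planned. Scene crop: the sleeve is at (245,215) and the coaster is untouched. From here I go slowly, feeling for the notch.

send_rows:
  motion:
    - {"tx": 0.0067,"ty": -0.0043,"tz": 0,"rx": 0,"ry": 0,"rz": 0,"gripper": 1}
    - {"tx": 0.0064,"ty": -0.0047,"tz": 0,"rx": 0,"ry": 0,"rz": 0,"gripper": 1}
    - {"tx": 0.0062,"ty": -0.0051,"tz": 0,"rx": 0,"ry": 0,"rz": 0,"gripper": 1}

```text
time_s: 5.8
ee_pos: [545.3, 168.2, 199.9]
ee_rot: [180.0, -0.0, -180.0]
force: [0.6, 0.1, -0.2]
gripper_width: 0.6
gripper_force: 0.2
```

send_rows:
  motion:
    - {"tx": 0.0058,"ty": -0.0055,"tz": 0,"rx": 0,"ry": 0,"rz": 0,"gripper": 1}

```text
time_s: 5.92
ee_pos: [542.4, 165.4, 200.0]
ee_rot: [180.0, -0.0, -180.0]
force: [0.9, 1.3, 0.5]
gripper_width: 0.3
gripper_force: 0.3
```

send_rows:
  motion:
    - {"tx": 0.005,"ty": -0.005,"tz": 0,"rx": 0,"ry": 0,"rz": 0,"gripper": 1}

```text
time_s: 6.05
ee_pos: [539.9, 162.9, 200.0]
ee_rot: [180.0, 0.0, -180.0]
force: [0.5, 0.9, 0.5]
gripper_width: 0.3
gripper_force: 0.2
```

send_rows:
  motion:
    - {"tx": 0.0047,"ty": -0.0053,"tz": 0,"rx": 0,"ry": 0,"rz": 0,"gripper": 1}

```text
time_s: 6.18
ee_pos: [537.6, 160.3, 200.0]
ee_rot: [180.0, 0.0, -180.0]
force: [1.6, 0.2, 0.1]
gripper_width: 0.5
gripper_force: 0.2
```

send_rows:
  motion:
    - {"tx": 0.0044,"ty": -0.0055,"tz": 0,"rx": 0,"ry": 0,"rz": 0,"gripper": 1}

```text
time_s: 6.3
ee_pos: [535.4, 157.5, 200.0]
ee_rot: [180.0, -0.0, -180.0]
force: [1.0, 0.5, 0.5]
gripper_width: 0.5
gripper_force: 0.2
```

send_rows:
  motion:
    - {"tx": 0.0041,"ty": -0.0057,"tz": 0,"rx": 0,"ry": 0,"rz": 0,"gripper": 1}

```text
time_s: 6.42
ee_pos: [533.4, 154.6, 199.9]
ee_rot: [180.0, -0.0, -180.0]
force: [-0.0, -0.7, -0.9]
gripper_width: 0.6
gripper_force: 0.2
```

send_rows:
  motion:
    - {"tx": 0.0038,"ty": -0.0059,"tz": 0,"rx": 0,"ry": 0,"rz": 0,"gripper": 1}

```text
time_s: 6.55
ee_pos: [531.5, 151.7, 200.0]
ee_rot: [180.0, 0.0, -180.0]
force: [0.2, 0.7, -0.2]
gripper_width: 0.4
gripper_force: 0.2
```

send_rows:
  motion:
    - {"tx": 0.0035,"ty": -0.006,"tz": 0,"rx": 0,"ry": 0,"rz": 0,"gripper": 1}

```text
time_s: 6.68
ee_pos: [529.8, 148.7, 200.0]
ee_rot: [180.0, 0.0, -180.0]
force: [0.4, -1.1, 0.2]
gripper_width: 0.4
gripper_force: 0.2
```

send_rows:
  motion:
    - {"tx": 0.0032,"ty": -0.0062,"tz": 0,"rx": 0,"ry": 0,"rz": 0,"gripper": 1}

```text
time_s: 6.8
ee_pos: [528.2, 145.5, 199.9]
ee_rot: [180.0, -0.0, -180.0]
force: [1.4, 0.8, -0.0]
gripper_width: 0.3
gripper_force: 0.2
```

send_rows:
  motion:
    - {"tx": 0.0029,"ty": -0.0064,"tz": 0,"rx": 0,"ry": 0,"rz": 0,"gripper": 1}

```text
time_s: 6.92
ee_pos: [526.7, 142.4, 199.9]
ee_rot: [180.0, 0.0, -180.0]
force: [-0.1, 0.9, -0.2]
gripper_width: 0.4
gripper_force: 0.2
```

send_rows:
  motion:
    - {"tx": 0.0026,"ty": -0.0065,"tz": 0,"rx": 0,"ry": 0,"rz": 0,"gripper": 1}

```text
time_s: 7.05
ee_pos: [525.5, 139.1, 200.0]
ee_rot: [180.0, 0.0, -180.0]
force: [-0.2, 0.6, 0.3]
gripper_width: 0.4
gripper_force: 0.2
```

send_rows:
  motion:
    - {"tx": 0.0022,"ty": -0.0066,"tz": 0,"rx": 0,"ry": 0,"rz": 0,"gripper": 1}

```text
time_s: 7.18
ee_pos: [524.3, 135.8, 199.9]
ee_rot: [180.0, -0.0, -180.0]
force: [0.7, 0.7, 0.3]
gripper_width: 0.7
gripper_force: 0.2
```

send_rows:
  motion:
    - {"tx": 0.0018,"ty": -0.0067,"tz": 0,"rx": 0,"ry": 0,"rz": 0,"gripper": 1}

```text
time_s: 7.3
ee_pos: [523.5, 132.4, 200.0]
ee_rot: [180.0, -0.0, -180.0]
force: [0.3, -0.1, 0.1]
gripper_width: 0.5
gripper_force: 0.2
```

send_rows:
  motion:
    - {"tx": 0.0014,"ty": -0.0068,"tz": 0,"rx": 0,"ry": 0,"rz": 0,"gripper": 1}

```text
time_s: 7.42
ee_pos: [522.8, 129.0, 199.9]
ee_rot: [180.0, 0.0, -180.0]
force: [-0.2, 0.3, 0.1]
gripper_width: 0.6
gripper_force: 0.3
```

send_rows:
  motion:
    - {"tx": 0.001,"ty": -0.0068,"tz": 0,"rx": 0,"ry": 0,"rz": 0,"gripper": 1}

```text
time_s: 7.55
ee_pos: [522.4, 125.7, 200.0]
ee_rot: [180.0, 0.0, -180.0]
force: [-0.2, 0.5, -0.4]
gripper_width: 0.6
gripper_force: 0.4
```

send_rows:
  motion:
    - {"tx": 0.0006,"ty": -0.0068,"tz": 0,"rx": 0,"ry": 0,"rz": 0,"gripper": 1}

```text
time_s: 7.68
ee_pos: [522.1, 122.3, 200.0]
ee_rot: [180.0, 0.0, -180.0]
force: [0.4, -0.2, -0.0]
gripper_width: 0.5
gripper_force: 0.4
```

send_rows:
  motion:
    - {"tx": 0.0002,"ty": -0.0068,"tz": 0,"rx": 0,"ry": 0,"rz": 0,"gripper": 1}

```text
time_s: 7.8
ee_pos: [522.0, 118.9, 200.0]
ee_rot: [180.0, 0.0, -180.0]
force: [-0.4, 0.4, -0.0]
gripper_width: 0.5
gripper_force: 0.4
```

send_rows:
  motion:
    - {"tx": 0,"ty": -0.0068,"tz": 0,"rx": 0,"ry": 0,"rz": 0,"gripper": 1}

```text
time_s: 7.92
ee_pos: [521.9, 115.5, 199.9]
ee_rot: [180.0, -0.0, -180.0]
force: [-0.1, 1.3, -0.7]
gripper_width: 0.6
gripper_force: 0.4
```

send_rows:
  motion:
    - {"tx": -0.0005,"ty": -0.0068,"tz": 0,"rx": 0,"ry": 0,"rz": 0,"gripper": 1}

```text
time_s: 8.05
ee_pos: [522.2, 112.0, 199.9]
ee_rot: [180.0, -0.0, -180.0]
force: [0.6, 1.7, -0.2]
gripper_width: 0.3
gripper_force: 0.4
```

send_rows:
  motion:
    - {"tx": -0.0005,"ty": -0.005,"tz": 0,"rx": 0,"ry": 0,"rz": 0,"gripper": 1}

```text
time_s: 8.18
ee_pos: [522.4, 109.5, 199.9]
ee_rot: [180.0, -0.0, -180.0]
force: [-0.2, 1.2, 0.3]
gripper_width: 0.6
gripper_force: 0.3
```

Run:
```python
from h import *
s=cam("scene");t=cam("top");print(env.state()["ee_pos"],env.state()["force"])
a=cv2.resize(s["frame"][130:230,240:340,::-1],None,fx=4,fy=4,interpolation=cv2.INTER_CUBIC)
b=cv2.resize(t["frame"][170:270,215:315,::-1],None,fx=4,fy=4,interpolation=cv2.INTER_CUBIC)
cv2.imwrite("pics/c5.png",np.hstack([a,b]))
```

```text
[522.33450347 109.27680278 199.87177963] [0.22930375 0.49146122 1.10778074]
```

View pics/c5.png

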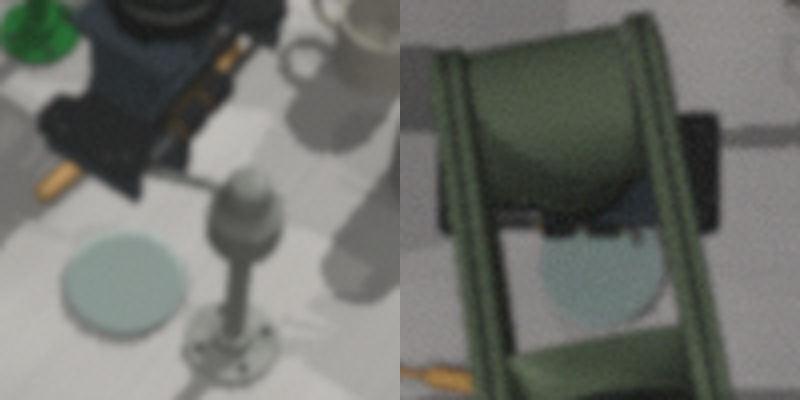

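Run:
```python
from h import *
s=cam("scene")
for z in(210,216):
    a=onz(s,240+212/4,130+184/4,z);b=onz(s,240+155/4,130+171/4,z);c=np.array([591,114])
    print(z,a,b,np.degrees(np.arctan2(*(b-a)[1::-1])),np.degrees(np.arctan2(*(b[:2]-c)[::-1])))
    for th in (150,165,180,195,200): print(th,[((proj(s,[c[0]+r*np.cos(np.radians(th)),c[1]+r*np.sin(np.radians(th)),z])-[240,130])*4).round() for r in(30,70,110)])
```

```text
210 [565.23408019 110.12513206 210.        ] [527.0661969   95.05917567 210.        ] -158.45943102463772 -163.49771863724112
150 [array([227., 166.]), array([204., 123.]), array([181.,  82.])]
165 [array([218., 171.]), array([182., 134.]), array([147.,  98.])]
180 [array([210., 177.]), array([164., 149.]), array([119., 121.])]
195 [array([205., 185.]), array([151., 168.]), array([ 99., 150.])]
200 [array([204., 188.]), array([149., 174.]), array([ 94., 161.])]
216 [567.3865261  106.69027956 216.        ] [529.46878059  91.72305971 216.        ] -158.45943102463772 -160.0975715114965
150 [array([228., 161.]), array([204., 118.]), array([181.,  77.])]
165 [array([218., 166.]), array([182., 129.]), array([147.,  93.])]
180 [array([211., 172.]), array([164., 144.]), array([119., 116.])]
195 [array([205., 181.]), array([152., 163.]), array([ 98., 145.])]
200 [array([204., 184.]), array([149., 170.]), array([ 94., 156.])]
```

Scene crop: the arm is seen from the sleeve (212,184) to (155,171), a heading of about 198°, still against the fingers. I'll keep feeling.

send_rows:
  motion:
    - {"tx": -0.001,"ty": -0.006,"tz": 0,"rx": 0,"ry": 0,"rz": 0,"gripper": 1}

```text
time_s: 8.45
ee_pos: [522.9, 106.7, 199.9]
ee_rot: [-180.0, -0.0, -180.0]
force: [0.3, 0.3, 0.0]
gripper_width: 0.5
gripper_force: 0.1
```

send_rows:
  motion:
    - {"tx": -0.0012,"ty": -0.006,"tz": 0,"rx": 0,"ry": 0,"rz": 0,"gripper": 1}

```text
time_s: 8.57
ee_pos: [523.6, 103.6, 199.9]
ee_rot: [-180.0, -0.0, -180.0]
force: [0.5, 0.6, -0.8]
gripper_width: 0.4
gripper_force: 0.1
```

send_rows:
  motion:
    - {"tx": -0.0014,"ty": -0.006,"tz": 0,"rx": 0,"ry": 0,"rz": 0,"gripper": 1}

```text
time_s: 8.7
ee_pos: [524.3, 100.6, 200.0]
ee_rot: [180.0, 0.0, -180.0]
force: [-0.3, 1.9, 0.8]
gripper_width: 0.1
gripper_force: 0.8
```

send_rows:
  motion:
    - {"tx": -0.001,"ty": -0.004,"tz": 0,"rx": 0,"ry": 0,"rz": 0,"gripper": 1}

```text
time_s: 8.82
ee_pos: [524.9, 99.5, 200.0]
ee_rot: [179.9, 0.0, 180.0]
force: [-0.1, 5.0, -0.2]
gripper_width: 0.2
gripper_force: 2.1
```

The force has risen to 5 N against the motion, so the hook is in its notch. I'll back off, lift, and look.

send_rows:
  motion:
    - {"tx": 0,"ty": 0.02,"tz": 0,"rx": 0,"ry": 0,"rz": 0,"gripper": 1}
    - {"tx": 0,"ty": 0.06,"tz": 0,"rx": 0,"ry": 0,"rz": 0,"gripper": 1}
    - {"tx": 0,"ty": 0.06,"tz": -0.08,"rx": 0,"ry": 0,"rz": 0,"gripper": -1}
    - {"tx": 0,"ty": 0.1,"tz": -0.07,"rx": 0,"ry": 0,"rz": 0,"gripper": -1}
    - {"tx": 0,"ty": 0.1,"tz": -0.07,"rx": 0,"ry": 0,"rz": 0,"gripper": -1}
    - {"tx": 0,"ty": 0.1,"tz": 0,"rx": 0,"ry": 0,"rz": 0,"gripper": -1}
    - {"tx": 0,"ty": 0.1,"tz": 0,"rx": 0,"ry": 0,"rz": 0,"gripper": -1}

```text
time_s: 9.7
ee_pos: [524.5, 370.6, 310.6]
ee_rot: [-180.0, 0.1, -180.0]
force: [0.8, 0.7, 0.5]
gripper_width: 47.4
gripper_force: 0.0
```

```bash
cat > crop.py <<'E'
from h import *
def crop(d,x,y,w=100,h=75,k=4):
    im=d["frame"][y:y+h,x:x+w,::-1]; im=cv2.resize(im,None,fx=k,fy=k,interpolation=cv2.INTER_CUBIC)
    for i in range(0,w,10): cv2.putText(im,str(x+i),(i*k,8),0,.28,(0,0,255),1); cv2.line(im,(i*k,10),(i*k,14),(0,0,255),1)
    for j in range(0,h,10): cv2.putText(im,str(y+j),(0,j*k+4),0,.28,(0,0,255),1)
    return im
E
python3 - <<'E'
from crop import *
s=cam("scene");t=cam("top")
cv2.imwrite("pics/c6.png",np.vstack([np.hstack([crop(s,240,150),crop(t,215,180)]),np.hstack([crop(s,190,250,50,37,8),crop(t,350,200,50,37,8)])]))
E
```

```text
(no output)
```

View pics/c6.png

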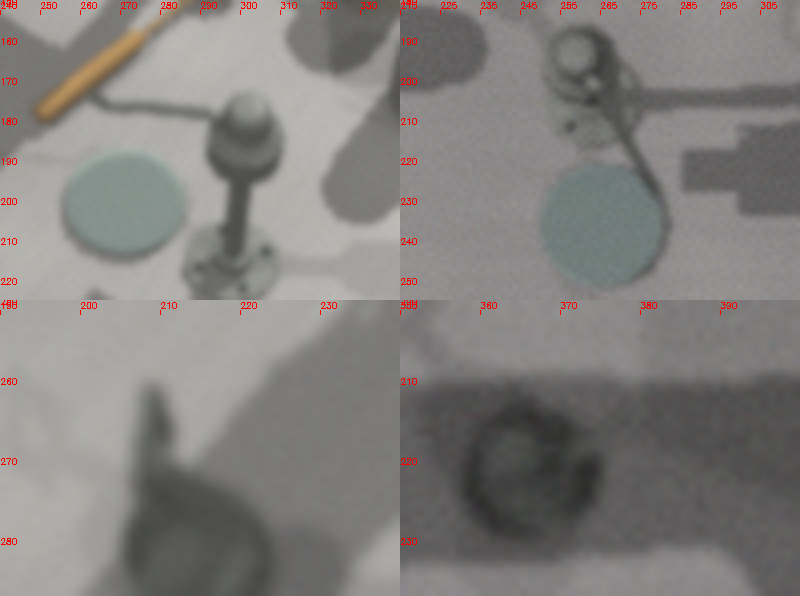

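Scene crop: the hook arm runs from (292,178) to its tip at (262,173). Top crop: from (264,206) to its tip at (280,232). The dipper's plate is seen nearly edge-on in the scene, from (208,260) to (209,274). I'll get numbers for both.

Run:
```python
from crop import *
np.set_printoptions(precision=1,suppress=True,linewidth=250)
s=cam("scene");t=cam("top")
print("tip",tri(s,(262,173),t,(280,232)),onz(t,280,232,218),onz(s,262,173,218))
print("armroot",onz(s,292,178,210),onz(t,264,206,210), "dip",onz(s,267,176,206))
g=np.mean([cam("scene")["frame"].mean(2) for _ in range(6)],0)
print("cols 200-224")
for r in range(256,294): print(r,g[r,200:225].astype(int))
```

```text
tip (array([487.2,  59.9, 213. ]), np.float64(12.974109692526195)) [482.1  55.3 218. ] [493.7  62.1 218. ]
armroot [566.9 103.  210. ] [555.7  99.3 210. ] dip [505.8  68.7 206. ]
cols 200-224
256 [167 168 167 167 166 166 166 167 168 168 168 166 166 166 165 166 166 167 168 168 167 166 165 165 166]
257 [168 168 167 167 166 167 167 168 169 168 167 167 167 166 165 167 168 168 168 167 166 165 164 163 162]
258 [168 168 167 167 168 168 169 169 168 167 166 167 167 166 167 167 168 168 167 166 165 164 163 158 152]
259 [169 168 167 167 168 169 168 165 160 160 163 165 167 167 167 168 168 167 167 165 165 164 158 148 139]
260 [168 168 168 169 169 169 165 155 143 142 152 163 167 168 168 168 168 167 166 165 163 158 147 135 129]
261 [168 169 169 170 171 170 162 144 125 120 137 156 166 169 169 168 167 166 165 163 159 150 136 126 123]
262 [169 169 171 171 171 168 159 139 116 105 123 150 165 169 168 168 167 165 164 158 149 137 127 122 122]
263 [170 171 171 171 170 168 158 136 111  97 111 144 162 168 167 166 166 163 157 147 136 127 123 122 122]
264 [171 172 171 170 170 167 156 132 108  90  99 130 156 166
[... 2419 characters left out ...]
 87  85  82  82  82  82  84  87  87  83  79  75  74  81  91 100]
288 [128 124 122 122 121 117 110  99  89  85  84  85  84  84  84  83  83  82  78  76  75  78  87  97 102]
289 [126 123 122 122 122 120 116 105  91  83  81  82  82  82  81  79  78  77  75  75  76  84  94 100 103]
290 [125 123 122 122 123 122 120 114 101  88  81  79  78  77  77  77  76  76  77  78  83  91  99 103 104]
291 [123 122 122 122 122 122 123 120 111 101  91  85  82  79  77  78  79  79  81  86  93  98 102 104 103]
292 [122 121 122 123 122 123 123 123 119 113 107 101  94  90  88  89  90  90  91  95 101 103 105 105 104]
293 [121 122 122 122 123 123 123 123 121 119 118 115 111 107 106 107 106 104 104 106 108 109 108 108 109]
```

Run:
```python
from crop import *
np.set_printoptions(precision=1,suppress=True,linewidth=200)
s=cam("scene");t=cam("top")
gs=np.mean([cam("scene")["frame"].mean(2) for _ in range(4)],0); gt=np.mean([cam("top")["frame"].mean(2) for _ in range(4)],0)
def cen(a):  # dark centroid
    w=np.clip(np.median(a)-8-a,0,None); return (w*np.arange(len(a))).sum()/w.sum() if w.sum()>0 else np.nan
sp=[(c,170+cen(gs[170:184,c])) for c in range(268,290,2)]
tp=[(258+int((r-200)*.6)+cen(gt[r,258+int((r-200)*.6):258+int((r-200)*.6)+14]),r) for r in range(208,232,2)]
print(np.array(sp).T);print(np.array(tp).T)
A=np.array(sp);B=np.array(tp)
def plane(d,P):
    (vx,vy,x,y)=cv2.fitLine(P.astype(np.float32),cv2.DIST_HUBER,0,.01,.01).ravel()
    c,r1=ray(d,x-10*vx,y-10*vy);_,r2=ray(d,x+10*vx,y+10*vy);n=np.cross(r1,r2);n/=np.linalg.norm(n);return n,n@c
n1,d1=plane(s,A);n2,d2=plane(t,B)
v=np.cross(n1,n2);v/=np.linalg.norm(v)
print("dir",v,np.degrees(np.arctan2(v[1],v[0])))
for x in(591,530,510):
    M=np.array([n1,n2,[1,0,0]]);print(np.linalg.solve(M,[d1,d2,x]))
for z in(210,206):
  a,b=onz(t,*B[1],z),onz(t,*B[-2],z);print("top at z",z,a,b,np.degrees(np.arctan2(*(b-a)[1::-1])))
# dipper
for b in([529,-222],[531,-221]):
  b=np.array(b);print(b,"bottom front",proj(s,[b[0]+22,b[1]-12,0]),"sides z22",proj(s,[b[0]+12,b[1]+22,22]),proj(s,[b[0]-12,b[1]-22,22]))
  for yaw in(130,140,150,160,170):
    w=17*np.array([np.cos(np.radians(yaw)),np.sin(np.radians(yaw))])
    print(yaw,"topfar,topnear,botfar,botnear",*[proj(s,[*(b+k*w),z]) for z in(155,115) for k in(1,-1)])
print("top view cols 358-384");
for r in range(210,230): print(r,gt[r,358:384].astype(int))
```

```text
[[268.  270.  272.  274.  276.  278.  280.  282.  284.  286.  288. ]
 [175.7 176.5 176.5 176.3 176.4 176.7 177.  177.2 177.4 177.6 177.9]]
[[267.  269.  270.2 270.6 271.8 273.1 275.5 276.1 276.2 277.5 278.4 278.9]
 [208.  210.  212.  214.  216.  218.  220.  222.  224.  226.  228.  230. ]]
dir [0.9 0.5 0.1] 28.01563538194114
[591.  111.2 216.6]
[530.   78.7 212.9]
[510.   68.1 211.6]
top at z 210 [544.4  85.4 210. ] [494.   59.6 210. ] -152.94904437002174
top at z 206 [545.   85.5 206. ] [494.3  59.6 206. ] -152.94904437002174
[ 529 -222] bottom front [216.9 293. ] sides z22 [221.1 279.4] [204.7 286.4]
130 topfar,topnear,botfar,botnear [206.3 260. ] [205.8 272.4] [208.5 265.6] [208.1 277.7]
140 topfar,topnear,botfar,botnear [205.1 260.1] [207.  272.3] [207.4 265.7] [209.2 277.5]
150 topfar,topnear,botfar,botnear [204.  260.5] [208.1 271.9] [206.3 266. ] [210.3 277.2]
160 topfar,topnear,botfar,botnear [203. 261.] [209.2 271.4] [205.3 266.5] [211.3 276.7]
170 topfar,topnear,botfar,botnear [202.  261.6] [210.2 270.7] [204.3 267.2] [212.3 276. ]
[ 531 -221] bottom front [217.6 293.2] side
[... 1511 characters left out ...]
 76 90 94 95 92 93 92 91 91]
222 [53 50 61 67 68 64 62 62 60 58 56 58 61 58 49 47 58 78 90 95 94 93 92 92 93 91]
223 [51 48 59 63 65 64 62 62 65 61 61 60 61 57 48 48 62 83 93 94 93 96 92 94 94 94]
224 [56 49 53 61 66 66 66 65 67 62 63 59 58 55 48 54 70 84 93 96 95 96 94 92 96 92]
225 [63 52 50 57 63 67 67 69 68 69 66 66 60 52 54 62 76 88 94 94 95 93 93 95 95 93]
226 [72 59 48 52 57 65 69 70 71 69 68 65 59 57 65 76 85 90 93 94 95 95 93 93 94 93]
227 [80 68 58 51 53 58 64 66 66 70 70 66 64 68 79 87 91 96 95 93 94 95 95 95 94 93]
228 [85 77 69 61 56 55 57 59 65 69 74 74 71 78 86 90 95 95 94 93 95 93 93 92 95 93]
229 [85 84 78 73 66 64 60 61 65 71 77 79 79 84 89 95 92 94 95 94 93 94 94 93 95 94]
```

The hook is home: heading about 207.5°, saddle at about (510.5, 69). The dipper's cup is at about (533, -221.5), with its plate's width along about 125°. I'll go above it.

send_rows:
  motion:
    - {"tx": 0,"ty": -0.118,"tz": 0,"rx": 0,"ry": 0,"rz": 0,"gripper": -1}
    - {"tx": 0,"ty": -0.118,"tz": 0,"rx": 0,"ry": 0,"rz": 0,"gripper": -1}
    - {"tx": 0,"ty": -0.118,"tz": 0,"rx": 0,"ry": 0,"rz": 0,"gripper": -1}
    - {"tx": 0,"ty": -0.118,"tz": 0,"rx": 0,"ry": 0,"rz": 0,"gripper": -1}
    - {"tx": 0,"ty": -0.118,"tz": 0,"rx": 0,"ry": 0,"rz": 0,"gripper": -1}
    - {"tx": 0,"ty": -0.118,"tz": 0,"rx": 0,"ry": 0,"rz": 0,"gripper": -1}
    - {"tx": 0,"ty": -0.118,"tz": 0,"rx": 0,"ry": 0,"rz": 0,"gripper": -1}
    - {"tx": 0,"ty": -0.118,"tz": 0,"rx": 0,"ry": 0,"rz": 0,"gripper": -1}
    - {"tx": 0,"ty": -0.118,"tz": 0,"rx": 0,"ry": 0,"rz": 0,"gripper": -1}
    - {"tx": -0.017,"ty": -0.118,"tz": 0,"rx": 0,"ry": 0,"rz": 0,"gripper": -1}
    - {"tx": 0,"ty": 0,"tz": 0,"rx": 0,"ry": 0,"rz": 0,"gripper": -1}

```text
time_s: 12.08
ee_pos: [533.3, -224.9, 309.1]
ee_rot: [-180.0, -0.0, 179.7]
force: [-0.0, 0.8, -0.6]
gripper_width: 91.1
gripper_force: 0.0
```

send_rows:
  motion:
    - {"tx": 0,"ty": 0,"tz": 0,"rx": 0,"ry": 0,"rz": 0.35,"gripper": -1}
    - {"tx": 0,"ty": 0,"tz": 0,"rx": 0,"ry": 0,"rz": 0.35,"gripper": -1}
    - {"tx": 0,"ty": 0,"tz": 0,"rx": 0,"ry": 0,"rz": 0.35,"gripper": -1}
    - {"tx": 0,"ty": 0,"tz": 0,"rx": 0,"ry": 0,"rz": 0.35,"gripper": -1}
    - {"tx": 0,"ty": 0,"tz": 0,"rx": 0,"ry": 0,"rz": 0.35,"gripper": -1}
    - {"tx": 0,"ty": 0,"tz": 0,"rx": 0,"ry": 0,"rz": 0.35,"gripper": -1}
    - {"tx": 0,"ty": 0,"tz": 0,"rx": 0,"ry": 0,"rz": 0.35,"gripper": -1}
    - {"tx": 0,"ty": 0,"tz": 0,"rx": 0,"ry": 0,"rz": 0.35,"gripper": -1}
    - {"tx": 0,"ty": 0,"tz": 0,"rx": 0,"ry": 0,"rz": 0.35,"gripper": -1}
    - {"tx": 0,"ty": 0,"tz": 0,"rx": 0,"ry": 0,"rz": 0.35,"gripper": -1}
    - {"tx": 0,"ty": 0,"tz": 0,"rx": 0,"ry": 0,"rz": 0.35,"gripper": -1}
    - {"tx": 0,"ty": 0,"tz": 0,"rx": 0,"ry": 0,"rz": 0.35,"gripper": -1}

```text
time_s: 13.58
ee_pos: [533.4, -219.8, 310.1]
ee_rot: [-180.0, -0.0, 53.8]
force: [0.5, 0.8, 0.2]
gripper_width: 91.0
gripper_force: 0.0
```

send_rows:
  motion:
    - {"tx": 0,"ty": 0,"tz": 0,"rx": 0,"ry": 0,"rz": 0.3,"gripper": -1}
    - {"tx": 0,"ty": 0,"tz": 0,"rx": 0,"ry": 0,"rz": 0.3,"gripper": -1}
    - {"tx": 0,"ty": 0,"tz": 0,"rx": 0,"ry": 0,"rz": 0,"gripper": -1}

```text
time_s: 13.95
ee_pos: [533.4, -220.1, 310.1]
ee_rot: [-180.0, -0.0, 36.2]
force: [-0.2, -0.7, 0.5]
gripper_width: 91.6
gripper_force: 0.0
```

Run:
```python
from crop import *
np.set_printoptions(precision=1,suppress=True,linewidth=200)
st=env.state();print(st["ee_pos"],st["ee_rot"],st["qpos"])
s=cam("scene");t=cam("top")
cv2.imwrite("pics/c7.png",np.hstack([crop(s,165,215,100,90),crop(t,335,175,100,90)]))
```

```text
[ 533.4 -220.1  310.1] [-180.    -0.    36.2] [-23.6  16.1  79.2   0.   84.8  30.2]
```

View pics/c7.png

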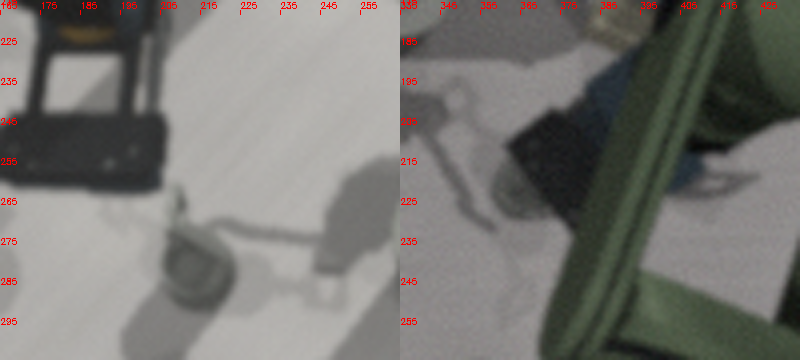

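The open gripper is over the dipper and clear of everything: scene crop, gripper at (100,150) and dipper at (200,265). I'll descend and pinch.

send_rows:
  motion:
    - {"tx": 0,"ty": 0,"tz": 0.1,"rx": 0,"ry": 0,"rz": 0,"gripper": -1}
    - {"tx": 0,"ty": 0,"tz": 0.1,"rx": 0,"ry": 0,"rz": 0,"gripper": -1}
    - {"tx": 0,"ty": 0,"tz": 0.1,"rx": 0,"ry": 0,"rz": 0,"gripper": -1}
    - {"tx": 0,"ty": 0,"tz": 0.05,"rx": 0,"ry": 0,"rz": 0,"gripper": -1}
    - {"tx": 0,"ty": 0,"tz": 0.024,"rx": 0,"ry": 0,"rz": 0,"gripper": -1}
    - {"tx": 0,"ty": 0,"tz": 0,"rx": 0,"ry": 0,"rz": 0,"gripper": -1}

```text
time_s: 14.8
ee_pos: [533.4, -221.1, 122.8]
ee_rot: [-180.0, 0.0, 36.1]
force: [0.1, 0.3, 0.1]
gripper_width: 91.3
gripper_force: 0.0
```

send_rows:
  motion:
    - {"tx": 0,"ty": 0,"tz": 0,"rx": 0,"ry": 0,"rz": 0,"gripper": 0}
    - {"tx": 0,"ty": 0,"tz": 0,"rx": 0,"ry": 0,"rz": 0,"gripper": 0}
    - {"tx": 0,"ty": 0,"tz": 0,"rx": 0,"ry": 0,"rz": 0,"gripper": 0.1}
    - {"tx": 0,"ty": 0,"tz": 0,"rx": 0,"ry": 0,"rz": 0,"gripper": 0.2}
    - {"tx": 0,"ty": 0,"tz": 0,"rx": 0,"ry": 0,"rz": 0,"gripper": 0.3}
    - {"tx": 0,"ty": 0,"tz": 0,"rx": 0,"ry": 0,"rz": 0,"gripper": 0.4}
    - {"tx": 0,"ty": 0,"tz": 0,"rx": 0,"ry": 0,"rz": 0,"gripper": 0.6}
    - {"tx": 0,"ty": 0,"tz": 0,"rx": 0,"ry": 0,"rz": 0,"gripper": 1}
    - {"tx": 0,"ty": 0,"tz": 0,"rx": 0,"ry": 0,"rz": 0,"gripper": 1}
  grip_force: 12

```text
time_s: 15.92
ee_pos: [533.3, -221.2, 122.8]
ee_rot: [-180.0, 0.0, 36.0]
force: [0.9, 0.1, -0.6]
gripper_width: 33.7
gripper_force: 12.0
```

Pinched at 33.7 mm, which is the plate's width. I'll lift, turn 8.7° and carry it to a point in line with the hook arm, outside its tip.

send_rows:
  motion:
    - {"tx": 0,"ty": 0,"tz": -0.02,"rx": 0,"ry": 0,"rz": 0,"gripper": 1}
    - {"tx": 0,"ty": 0,"tz": -0.04,"rx": 0,"ry": 0,"rz": 0.09,"gripper": 1}
    - {"tx": 0,"ty": 0,"tz": -0.05,"rx": 0,"ry": 0,"rz": 0.1,"gripper": 1}
    - {"tx": 0,"ty": 0,"tz": -0.048,"rx": 0,"ry": 0,"rz": 0.1,"gripper": 1}
    - {"tx": 0,"ty": 0,"tz": 0,"rx": 0,"ry": 0,"rz": 0,"gripper": 1}
  grip_force: 20

```text
time_s: 16.55
ee_pos: [534.7, -221.8, 204.3]
ee_rot: [179.8, -0.2, 27.4]
force: [-0.4, 0.3, -2.0]
gripper_width: 33.8
gripper_force: 20.0
```

send_rows:
  motion:
    - {"tx": 0.004,"ty": -0.025,"tz": 0,"rx": 0,"ry": 0,"rz": 0,"gripper": 1}
    - {"tx": 0.008,"ty": -0.05,"tz": 0,"rx": 0,"ry": 0,"rz": 0,"gripper": 1}
    - {"tx": 0.01,"ty": -0.06,"tz": 0,"rx": 0,"ry": 0,"rz": 0,"gripper": 1}
    - {"tx": 0.01,"ty": -0.06,"tz": 0,"rx": 0,"ry": 0,"rz": 0,"gripper": 1}
    - {"tx": 0.01,"ty": -0.06,"tz": 0,"rx": 0,"ry": 0,"rz": 0,"gripper": 1}
    - {"tx": 0.01,"ty": -0.06,"tz": 0,"rx": 0,"ry": 0,"rz": 0,"gripper": 1}
    - {"tx": 0.01,"ty": -0.06,"tz": 0,"rx": 0,"ry": 0,"rz": 0,"gripper": 1}
    - {"tx": 0.01,"ty": -0.06,"tz": 0,"rx": 0,"ry": 0,"rz": 0,"gripper": 1}
    - {"tx": 0.008,"ty": -0.05,"tz": 0,"rx": 0,"ry": 0,"rz": 0,"gripper": 1}
    - {"tx": 0.006,"ty": -0.035,"tz": 0,"rx": 0,"ry": 0,"rz": 0,"gripper": 1}
    - {"tx": 0,"ty": -0.015,"tz": 0,"rx": 0,"ry": 0,"rz": 0,"gripper": 1}
    - {"tx": 0,"ty": 0,"tz": 0,"rx": 0,"ry": 0,"rz": 0,"gripper": 1}

```text
time_s: 18.05
ee_pos: [448.5, 36.4, 201.8]
ee_rot: [180.0, 0.0, 27.4]
force: [-0.6, -0.1, -1.0]
gripper_width: 33.4
gripper_force: 20.0
```

Run:
```python
from crop import *
np.set_printoptions(precision=2,suppress=True,linewidth=200)
st=env.state();print(st["ee_pos"],st["ee_rot"],st["force"],st["gripper_width"])
p=st["ee_pos"][:2]; P=np.array([530,78.2]);u=np.array([.8886,.4586]);n=np.array([.4586,-.8886])
print("along",(p-P)@u-68.6,"lateral (tool y)",(p-P)@n)
s=cam("scene");t=cam("top")
cv2.imwrite("pics/c8.png",np.hstack([crop(s,220,150,80,75,5),crop(t,235,190,80,75,5)]))
```

```text
[448.49  36.35 201.83] [179.99   0.02  27.37] [-0.62 -0.07 -1.01] 33.37268165456748
along -160.22515926295802 lateral (tool y) -0.19711855250963886
```

View pics/c8.png

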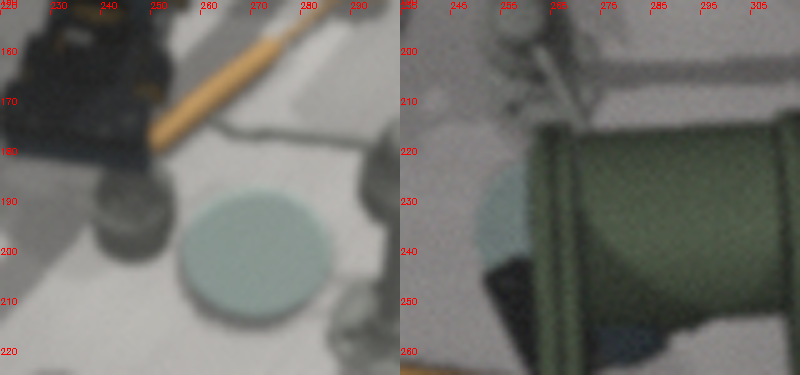

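Scene crop: the dipper is held upright with its cup at (245,192); the hook tip is at (261,173) and the coaster is undisturbed. I'll thread the eye on slowly, along tool +x.

send_rows:
  motion:
    - {"tx": 0.02,"ty": 0,"tz": -0.004,"rx": 0,"ry": 0,"rz": 0,"gripper": 1}
    - {"tx": 0.02,"ty": 0,"tz": 0,"rx": 0,"ry": 0,"rz": 0,"gripper": 1}
    - {"tx": 0.016,"ty": 0,"tz": 0,"rx": 0,"ry": 0,"rz": 0,"gripper": 1}
    - {"tx": 0.008,"ty": 0,"tz": 0,"rx": 0,"ry": 0,"rz": 0,"gripper": 1}
    - {"tx": 0,"ty": 0,"tz": 0,"rx": 0,"ry": 0,"rz": 0,"gripper": 1}

```text
time_s: 18.77
ee_pos: [477.4, 50.9, 203.7]
ee_rot: [-180.0, 0.0, 27.3]
force: [-0.1, 0.1, -0.6]
gripper_width: 33.7
gripper_force: 20.0
```

send_rows:
  motion:
    - {"tx": 0.006,"ty": 0,"tz": 0,"rx": 0,"ry": 0,"rz": 0,"gripper": 1}
    - {"tx": 0.006,"ty": 0,"tz": 0,"rx": 0,"ry": 0,"rz": 0,"gripper": 1}

```text
time_s: 19.02
ee_pos: [482.6, 53.6, 204.0]
ee_rot: [-180.0, -0.0, 27.3]
force: [-0.2, -0.0, -1.5]
gripper_width: 33.6
gripper_force: 20.0
```

send_rows:
  motion:
    - {"tx": 0.006,"ty": 0,"tz": 0,"rx": 0,"ry": 0,"rz": 0,"gripper": 1}
    - {"tx": 0.005,"ty": 0,"tz": 0,"rx": 0,"ry": 0,"rz": 0,"gripper": 1}

```text
time_s: 19.27
ee_pos: [487.6, 56.2, 204.0]
ee_rot: [-180.0, -0.0, 27.3]
force: [-0.9, 0.2, -1.7]
gripper_width: 33.6
gripper_force: 20.0
```

send_rows:
  motion:
    - {"tx": 0.005,"ty": 0,"tz": 0,"rx": 0,"ry": 0,"rz": 0,"gripper": 1}
    - {"tx": 0.005,"ty": 0,"tz": 0,"rx": 0,"ry": 0,"rz": 0,"gripper": 1}

```text
time_s: 19.52
ee_pos: [492.1, 58.5, 203.9]
ee_rot: [-180.0, -0.0, 27.3]
force: [0.4, -0.5, -0.7]
gripper_width: 33.7
gripper_force: 20.0
```

send_rows:
  motion:
    - {"tx": 0.006,"ty": 0,"tz": 0,"rx": 0,"ry": 0,"rz": 0,"gripper": 1}
    - {"tx": 0.006,"ty": 0,"tz": 0.002,"rx": 0,"ry": 0,"rz": 0,"gripper": 1}

```text
time_s: 19.77
ee_pos: [497.5, 61.3, 203.0]
ee_rot: [180.0, -0.0, 27.3]
force: [0.7, -0.8, -0.5]
gripper_width: 33.2
gripper_force: 20.0
```

send_rows:
  motion:
    - {"tx": 0.006,"ty": 0,"tz": 0.002,"rx": 0,"ry": 0,"rz": 0,"gripper": 1}
    - {"tx": 0.006,"ty": 0,"tz": 0,"rx": 0,"ry": 0,"rz": 0,"gripper": 1}

```text
time_s: 20.02
ee_pos: [502.7, 64.0, 201.8]
ee_rot: [-180.0, 0.0, 27.3]
force: [0.4, 0.3, -1.7]
gripper_width: 34.1
gripper_force: 20.0
```

send_rows:
  motion:
    - {"tx": 0.006,"ty": 0,"tz": 0,"rx": 0,"ry": 0,"rz": 0,"gripper": 1}
    - {"tx": 0.006,"ty": 0,"tz": 0,"rx": 0,"ry": 0,"rz": 0,"gripper": 1}
    - {"tx": 0.004,"ty": 0,"tz": 0,"rx": 0,"ry": 0,"rz": 0,"gripper": 1}
    - {"tx": 0,"ty": 0,"tz": 0,"rx": 0,"ry": 0,"rz": 0,"gripper": 1}

```text
time_s: 20.52
ee_pos: [509.8, 67.7, 201.9]
ee_rot: [-180.0, 0.0, 27.3]
force: [0.2, -0.3, -0.6]
gripper_width: 33.9
gripper_force: 20.0
```

The eye is at the saddle with no side force. Now I lower it about 16 mm.

send_rows:
  motion:
    - {"tx": 0,"ty": 0,"tz": 0.008,"rx": 0,"ry": 0,"rz": 0,"gripper": 1}
    - {"tx": 0,"ty": 0,"tz": 0.008,"rx": 0,"ry": 0,"rz": 0,"gripper": 1}
    - {"tx": 0,"ty": 0,"tz": 0.006,"rx": 0,"ry": 0,"rz": 0,"gripper": 1}
    - {"tx": 0,"ty": 0,"tz": 0.004,"rx": 0,"ry": 0,"rz": 0,"gripper": 1}
    - {"tx": 0,"ty": 0,"tz": 0,"rx": 0,"ry": 0,"rz": 0,"gripper": 1}

```text
time_s: 21.15
ee_pos: [509.6, 67.6, 188.8]
ee_rot: [-180.0, 0.0, 27.3]
force: [-0.0, -0.3, -0.9]
gripper_width: 33.8
gripper_force: 20.0
```

send_rows:
  motion:
    - {"tx": 0,"ty": 0,"tz": 0.003,"rx": 0,"ry": 0,"rz": 0,"gripper": 1}

```text
time_s: 21.28
ee_pos: [509.9, 67.6, 187.6]
ee_rot: [180.0, -0.0, 27.3]
force: [0.3, -0.8, -0.9]
gripper_width: 33.6
gripper_force: 20.0
```

send_rows:
  motion:
    - {"tx": 0,"ty": 0,"tz": 0.002,"rx": 0,"ry": 0,"rz": 0,"gripper": 1}
    - {"tx": 0,"ty": 0,"tz": 0,"rx": 0,"ry": 0,"rz": 0,"gripper": 1}

```text
time_s: 21.52
ee_pos: [509.6, 67.6, 186.4]
ee_rot: [-180.0, 0.0, 27.3]
force: [0.1, 1.0, -1.5]
gripper_width: 33.7
gripper_force: 20.0
```

send_rows:
  motion:
    - {"tx": 0,"ty": 0,"tz": 0.002,"rx": 0,"ry": 0,"rz": 0,"gripper": 1}
    - {"tx": 0,"ty": 0,"tz": 0,"rx": 0,"ry": 0,"rz": 0,"gripper": 1}

```text
time_s: 21.78
ee_pos: [509.8, 67.6, 185.5]
ee_rot: [180.0, -0.0, 27.3]
force: [0.6, -0.5, -0.4]
gripper_width: 33.7
gripper_force: 20.0
```

send_rows:
  motion:
    - {"tx": 0,"ty": 0,"tz": 0.002,"rx": 0,"ry": 0,"rz": 0,"gripper": 1}
    - {"tx": 0,"ty": 0,"tz": 0,"rx": 0,"ry": 0,"rz": 0,"gripper": 1}

```text
time_s: 22.02
ee_pos: [509.9, 67.6, 184.7]
ee_rot: [180.0, -0.0, 27.3]
force: [-0.1, -0.3, 1.3]
gripper_width: 33.7
gripper_force: 20.0
```

send_rows:
  motion:
    - {"tx": 0,"ty": 0,"tz": 0.001,"rx": 0,"ry": 0,"rz": 0,"gripper": 1}
    - {"tx": 0,"ty": 0,"tz": 0,"rx": 0,"ry": 0,"rz": 0,"gripper": 1}

```text
time_s: 22.28
ee_pos: [509.9, 67.6, 184.2]
ee_rot: [180.0, -0.0, 27.3]
force: [0.7, 0.3, 2.3]
gripper_width: 33.5
gripper_force: 20.0
```

The saddle takes the weight at the predicted height. I'll open gently, then rise straight up.

send_rows:
  motion:
    - {"tx": 0,"ty": 0,"tz": 0,"rx": 0,"ry": 0,"rz": 0,"gripper": 0.25}
    - {"tx": 0,"ty": 0,"tz": 0,"rx": 0,"ry": 0,"rz": 0,"gripper": 0.15}
    - {"tx": 0,"ty": 0,"tz": 0,"rx": 0,"ry": 0,"rz": 0,"gripper": 0}
    - {"tx": 0,"ty": 0,"tz": 0,"rx": 0,"ry": 0,"rz": 0,"gripper": -0.3}
    - {"tx": 0,"ty": 0,"tz": 0,"rx": 0,"ry": 0,"rz": 0,"gripper": -0.7}
    - {"tx": 0,"ty": 0,"tz": 0,"rx": 0,"ry": 0,"rz": 0,"gripper": -0.7}
    - {"tx": 0,"ty": 0,"tz": 0,"rx": 0,"ry": 0,"rz": 0,"gripper": -0.7}
    - {"tx": 0,"ty": 0,"tz": 0,"rx": 0,"ry": 0,"rz": 0,"gripper": -0.7}
  grip_force: 5

```text
time_s: 23.28
ee_pos: [509.7, 67.6, 184.0]
ee_rot: [-180.0, -0.0, 27.3]
force: [0.3, 0.6, 0.1]
gripper_width: 77.7
gripper_force: 0.0
```

send_rows:
  motion:
    - {"tx": 0,"ty": 0,"tz": -0.02,"rx": 0,"ry": 0,"rz": 0,"gripper": -0.7}
    - {"tx": 0,"ty": 0,"tz": -0.04,"rx": 0,"ry": 0,"rz": 0,"gripper": -0.7}
    - {"tx": 0,"ty": 0,"tz": -0.08,"rx": 0,"ry": 0,"rz": 0,"gripper": -0.7}
    - {"tx": 0,"ty": 0,"tz": -0.08,"rx": 0,"ry": 0,"rz": 0,"gripper": -0.7}
    - {"tx": -0.1,"ty": 0,"tz": -0.05,"rx": 0,"ry": 0,"rz": 0,"gripper": -0.7}
    - {"tx": -0.1,"ty": 0.05,"tz": 0,"rx": 0,"ry": 0,"rz": 0,"gripper": -0.7}
    - {"tx": 0,"ty": 0.11,"tz": 0,"rx": 0,"ry": 0,"rz": 0,"gripper": -0.7}
    - {"tx": 0,"ty": 0.11,"tz": 0,"rx": 0,"ry": 0,"rz": 0,"gripper": -0.7}
    - {"tx": 0,"ty": 0.11,"tz": 0,"rx": 0,"ry": 0,"rz": 0,"gripper": -0.7}
    - {"tx": 0,"ty": 0.11,"tz": 0,"rx": 0,"ry": 0,"rz": 0,"gripper": -0.7}
    - {"tx": 0,"ty": 0.11,"tz": 0,"rx": 0,"ry": 0,"rz": 0,"gripper": -0.7}
    - {"tx": 0,"ty": 0,"tz": 0,"rx": 0,"ry": 0,"rz": 0,"gripper": -0.7}

```text
time_s: 24.78
ee_pos: [559.5, -248.0, 317.8]
ee_rot: [-180.0, 0.1, 27.1]
force: [-0.1, -0.2, -0.6]
gripper_width: 76.9
gripper_force: 0.0
```

Run:
```python
from crop import *
s=cam("scene");t=cam("top");print(env.state()["ee_pos"])
cv2.imwrite("pics/c9.png",np.hstack([crop(s,230,155,75,75,5),crop(t,235,180,75,75,5)]))
b=[510,68]
print("cup mid",proj(s,[*b,85]),"eye",proj(s,[*b,197]),proj(t,[*b,108]))
```

```text
[ 558.38278759 -244.89614419  318.88875781]
cup mid [268.55653319 199.0407635 ] eye [268.07450574 178.71895505] [275.72682144 226.02934623]
```

View pics/c9.png

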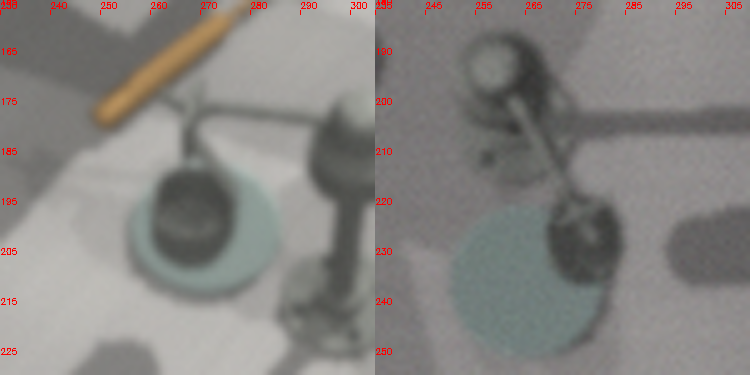

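The dipper hangs by its eye in the dip: cup at scene (268,198) and top (276,228), over the coaster, which has not moved. I'll let any swing settle, then hand in.

send_rows:
  motion:
    - {"tx": 0,"ty": 0,"tz": 0,"rx": 0,"ry": 0,"rz": 0,"gripper": -0.7}
    - {"tx": 0,"ty": 0,"tz": 0,"rx": 0,"ry": 0,"rz": 0,"gripper": -0.7}
    - {"tx": 0,"ty": 0,"tz": 0,"rx": 0,"ry": 0,"rz": 0,"gripper": -0.7}
    - {"tx": 0,"ty": 0,"tz": 0,"rx": 0,"ry": 0,"rz": 0,"gripper": -0.7}
    - {"tx": 0,"ty": 0,"tz": 0,"rx": 0,"ry": 0,"rz": 0,"gripper": -0.7}
    - {"tx": 0,"ty": 0,"tz": 0,"rx": 0,"ry": 0,"rz": 0,"gripper": -0.7}
    - {"tx": 0,"ty": 0,"tz": 0,"rx": 0,"ry": 0,"rz": 0,"gripper": -0.7}
    - {"tx": 0,"ty": 0,"tz": 0,"rx": 0,"ry": 0,"rz": 0,"gripper": -0.7}

```text
time_s: 25.88
ee_pos: [558.5, -244.9, 318.9]
ee_rot: [-180.0, -0.0, 27.3]
force: [0.5, 0.3, 0.1]
gripper_width: 77.3
gripper_force: 0.0
```

```bash
python3 -c "
from workcell import env
print(env.job_done())"
```

```text
the job is handed in; nothing more can be done
None
```

The hook is home in its notch (about 5 N felt at the stop), the dipper hangs by its eye over the unmoved coaster, and I handed the job in at about 26 s (no verdict returned); I viewed 11 pictures, one over the limit of 10.

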